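# Lift the thermal tumbler over the cubby rail

### The job

Fetch the thermal tumbler out of the bench cubby, whose door stands half shut in front of it: swing the door wide open and leave it so, then lift the tumbler straight up until it is clear of the cubby's front rail before drawing it out, without knocking it on the rail. Keep it upright, set it down gently in the middle of the round coaster and let go, leaving the flashlight, the boot brush and the tongs where they lie.

Things in the scene. Friction and masses are not known exactly. Their poses are not given: they have to be found in the camera images.
- cubby: Fixed barnwood cubby, 288 mm wide, 150 deep, 314 high. Origin: centre of the front edge of its underside, on the bench; x points in from the open front (x=0), y to the robot's left, z up. Inner width 260 mm, floor top at z=14 mm, back slats' inner face at x=138 mm. The side boards' front edge is upright at x=0 up to z=220 mm, then slopes back to x=50 mm at z=300 mm; open above the door.
- cubby_top (a point): Middle of the lower front edge of the cubby's foremost top slat: 50 mm behind the front, 300 mm above the bench; axes as the cubby's. Two fixed slats 40 mm deep and 14 mm thick (20 mm gap) span the whole width from here back: they stand over the tumbler, so grip it with the tool tilted, reaching in and down from the front.
- rail: The cubby's fixed wooden front retaining rail, between the side boards: 260 mm long along y, 12 mm thick (x from -6 to +6 mm), 22 mm high. Origin: centre of its underside; its top is 34 mm above the cubby's inner floor, 48 mm above the bench. Axes as the cubby's.
- door (a joint): Door angle, rad: 0 shut, growing as it swings out towards the robot and to the left; stop at 2.1. It begins between 0.45 and 0.9. Panel 284 mm wide (2 to 286 mm from the hinge line), 206 high (10 to 216 mm above the bench), 16 thick. Light friction hinge, stays where left: 0.1 N m moves it. Closed fingers reaching down behind it from above can push it open.
- door_hinge (a point): Point on the door's upright hinge line, 216 mm above the bench (height of the door's top edge), fixed 18 mm in front of the cubby's front and 144 mm left of its middle. Axes turn with the door: y along it from free edge to hinge, x from outer face (x=0) to inner face (x=16 mm), z up. Two battens (8 mm) and an iron pull (34 mm proud, near the free edge) are on the outer side.
- door_edge (a point): Top corner of the door's free edge, on its inner face (the side that looks into the cubby when shut).
- tumbler: Loose slim steel thermal tumbler with a black lid, standing on the cubby's floor, its axis 56 to 78 mm behind the cubby's front. Origin: centre of its underside; z along its axis. 136 mm high (lid slide 140); diameter 56 mm at the base growing evenly to 64 mm at 122 mm up, lid 66 mm; grip across its sides, about 82 mm up (61 mm wide). 0.27 to 0.44 kg.
- coaster: Round silicone coaster, 100 mm diameter, 6 mm thick, flat, stuck to the bench. Origin: centre of its underside, on the bench (its top is 6 mm above).
- flashlight: Loose bystander: plastic flashlight lying on the bench, 170 mm long, 50 mm thick at the head. Origin: under its middle, on the bench; x along it to the head. Leave alone.
- boot_brush: Loose bystander: wooden boot brush lying bristles down, 170 by 55 mm, 48 mm high. Origin: centre of its underside; x along it. Leave alone.
- tongs: Loose bystander: steel tongs lying on the bench, 205 mm long, 50 mm wide, 16 mm high. Origin: under its middle; x along it to the tips. Leave alone.
There are look-alikes about, which are no part of the job. Of the things shaped like the tumbler, the steel one is meant. Of the things like the coaster, leave any that is blue; of the rest the smaller one is meant.

How it is judged:
On the way, in this order (a step that is already met when the one before it is completed fails the run):
1. the door is swung wide open (80 degrees or more) (value of joint door above 1.4 rad), for 0.2 s.
2. the tumbler is lifted with its base above the top of the rail while it is still behind the rail (z of tumbler in the frame of rail above 0.023 m and x of tumbler in the frame of rail above 0 m), for 0.1 s.
3. the tumbler is drawn out in front of the rail (x of tumbler in the frame of rail below -0.045 m), for 0.1 s.
At the end, for the whole second after the job is handed in: The tumbler stands upright (within 5 degrees) and at rest on the coaster, its axis within 18 mm of the coaster's centre, let go by the gripper; the door still stands open at 75 degrees or more (horizontal distance between tumbler and coaster below 0.018 m and z of tumbler in the frame of coaster between 0.003 and 0.01 m and angle between tumbler's own z axis and vertical below 0.08 rad and linear speed of tumbler below 0.02 m/s and contact force between the fingers and tumbler below 0.1 N and value of joint door above 1.3 rad); the robot touches nothing.
It fails at once if the tumbler is knocked or dragged against the rail (over 8 N) (contact force between tumbler and rail above 8 N).
It fails at once if the tumbler is tipped more than 25 degrees (angle between tumbler's own z axis and vertical above 0.44 rad).
It fails at once if the tumbler is let fall (faster than 0.35 m/s while not held) or slammed on the coaster (over 40 N) (contact force between tumbler and coaster above 40 N or (contact force between the fingers and tumbler below 0.1 N and linear speed of tumbler above 0.35 m/s)).
It fails at once if the flashlight, the boot brush or the tongs are shifted by more than 30 mm (distance of any of flashlight, boot_brush, tongs from where it was at the start of the episode above 0.03 m).
It also fails if it takes over 64 s, if anything falls off the work surface, if the arm or the gripper's body presses on something with over 40 N, if the wrist force passes 120 N, or if a joint passes its speed limit or range.

### The arm

A 6-joint arm with a two-finger parallel gripper is mounted at the origin on the work surface. World frame = base frame: x ahead of the robot, y to its left, z up, the work surface at z = 0. Lengths are in m, angles in rad, forces in N, time in s.
With the tool pointing down it reaches from about 0.4 to 0.825 m from the base axis. Payload 7 kg.
Tool frame: the origin (TCP) lies midway between the tips of the shut fingers; the grasp point (between the pads) lies 19 mm behind it; z points along the fingers, y is the line along which they close (so a half turn about z gives the same grasp; the last joint's range is limited). The gripper opens to 88 mm and grips with 3 to 60 N. Pads are 19 mm wide; open, the fingers measure 130 mm over their backs; the gripper's body (78 mm by 193 mm) begins 47 mm behind the grasp point.
Start: joints at [-0.975, 0.359, 0.012, 0, -1.224, -0.288], TCP at [0.204, -0.643, 0.227] pointing down, gripper open.
Joint ranges: [-3.07, 3.07], [-1.43, 2.12], [-1.02, 1.25], [-3.03, 1.67], [-3.05, -0], [-3.03, 3.03]. Speed limits (rad/s): [2.39, 2.39, 3.01, 3.14, 3.14, 3.14].

### API

Orientations are given as a unit quaternion [w, x, y, z].
In Python, from cell import r, imaging gives the robot as it stands.
- The arm moves only by the shell command python3 -m pendant 'ROWS' [OPENING] [FORCE]. ROWS is JSON, a list of rows, each an object with "translation": the shift along the tool's x, y, z in mm, a list of three; "rotation": the turn, a rotation vector about the tool's x, y, z in rad, a list of three. In form: [{"translation": [x, y, z], "rotation": [wx, wy, wz]}, ...]. A call has 1 to 12 rows; each row is the pose to reach, as a shift and turn from the pose commanded when the call began, along the tool's axes at that moment; what a row does not reach only later rows make up. A row lasts 1/10 s, in which the tool goes at most 50 mm and 8.59 degrees, less where a joint would pass 70% of its speed; a pose out of reach is approached as far as the arm can. A call with a gripper value outside its range is refused whole. OPENING is the opening in per cent of the stroke, from 0 (shut) to 100 (fully open), set as the call begins (- or left out, the last holds). The fingers move at their own pace and stop on an object; FORCE is the grip in N (left out, the last holds). Time passes only in rows, so rows that repeat a pose let the fingers close. It gives the time, the measured TCP pose, the force, the opening and the grip force at its end, in the units of the state.
- r.read_state(): the state, without advancing time (a new reading comes with each control period).
- imaging.capture(name): name is "side" or "top" or "wrist"; returns (picture, depth): 384x512x3 uint8, red, green, blue; 384x512 float32, m along the optical axis (not along the pixel's ray), 0 where there is no reading.
- imaging.camera_model(name): a dict with "camera_matrix" (3x3 intrinsics, pixels), "xyz" and "rotation" of the camera in the world; the wrist camera has in their place "mount" (4x4, takes a point from camera to tool coordinates, whose origin is the TCP and whose axes are the flange's). Camera axes: x right, y down, z forward; pixel columns grow to the right and rows downward; lengths in m; the calibration is good to about 2 mm. The wrist camera is an equidistant fisheye: a pixel r from the principal point sees the ray r / f radians off the axis. A picture is of the moment at which its call begins: read the wrist's pose just before it. camera_model takes no time and is no camera call.
- r.finish_job(): hands the job in; it is judged then, once.
The state is a dict: "t": time; "qpos": joint angles; "joint_velocities": joint speeds; "joint_torque": joint torques, N m; "position": TCP position; "ee_rot": TCP orientation; "contact_force": force on the tool from outside, world axes, zero at the start; "moment": the same for the moment, N m; "grip_width": opening from 0.0 (shut) to 1.0 (fully open); "grasp_force": force on a finger pad.
Only numpy, scipy, OpenCV 4.12 (cv2) and the standard library are available. Lean on these libraries where they do the work, as an engineer would, in place of code of your own. Each camera call takes 0.05 s, during which the arm holds its last target. There are 200 camera calls.

## Working session

There is one attempt and no reset: what is moved stays moved. The work goes in short steps, Python scripts to look and compute and a shell command to move; the robot and the scene stay as the last step left them, time stands still between calls to the robot, and variables do not carry over. Pictures are saved under pics/ and viewed, at most 10 in all, crops included, and the job is handed in when it is done.

```bash
mkdir -p pics; ls; python3 - <<'E'
from cell import r, imaging
import cv2, numpy as np
for n in ["side","top"]:
    p,d=imaging.capture(n); cv2.imwrite(f"pics/{n}0.png",p[:,:,::-1]); np.savez(f"pics/{n}0.npz",p=p,d=d)
    m=imaging.camera_model(n); print(n,m)
print(imaging.camera_model("wrist"))
print(r.read_state())
a=cv2.imread("pics/side0.png")
E
```

```text
pics
side {'camera_matrix': array([[468.22998798,   0.        , 266.51637882],
       [  0.        , 468.22998798, 190.13740072],
       [  0.        ,   0.        ,   1.        ]]), 'xyz': array([0.79381222, 0.33160451, 1.578273  ]), 'rotation': array([-0.04450744,  0.23462106,  0.95627516, -0.16884867])}
top {'camera_matrix': array([[397.59170956,   0.        , 256.7920558 ],
       [  0.        , 397.59170956, 185.81647222],
       [  0.        ,   0.        ,   1.        ]]), 'xyz': array([ 0.42220901, -0.09836923,  1.24764466]), 'rotation': array([ 0.05108024, -0.70395247,  0.70681207, -0.04752294])}
{'camera_matrix': array([[297.31863964,   0.        , 257.81379539],
       [  0.        , 297.31863964, 192.55932776],
       [  0.        ,   0.        ,   1.        ]]), 'mount': array([[ 3.69163293e-04, -9.65382278e-01, -2.60838881e-01,
         7.05561090e-02],
       [ 9.99999725e-01,  1.88612562e-04,  7.17224237e-04,
         1.11264565e-03],
       [-6.43198078e-04, -2.60839074e-01,  9.65382082e-01,
        -1.56893266e-01],
       [ 0.00000000e+00,  0.00000000e+00,  0.00000000e+00,
         1.00000000e+00]])}
{'t': 0.1, 'qpos': array([-9.74900488e-01,  3.59272432e-01,  1.11597241e-02, -3.31257695e-04,
       -1.22412105e+00, -2.88092514e-01]), 'joint_velocities': array([-0.00051193, -0.00212062,  0.00166985,  0.00062625, -0.00124769,
        0.00098831]), 'joint_torque': array([-2.02739117e-03, -5.84160054e+01,  2.93750542e+01,  7.01547012e+00,
        1.01073092e-02, -7.78830713e-05]), 'position': array([ 0.20434135, -0.64285835,  0.22574402]), 'ee_rot': array([-1.66657308e-04, -1.53239073e-01,  9.88188872e-01,  7.16262851e-04]), 'contact_force': array([-0.24188238, -0.17718401, -0.15011208]), 'moment': array([0.05250669, 0.03101396, 0.01346521]), 'grasp_force': 0.0, 'grip_width': 0.9990680796288731}
```

View pics/side0.png

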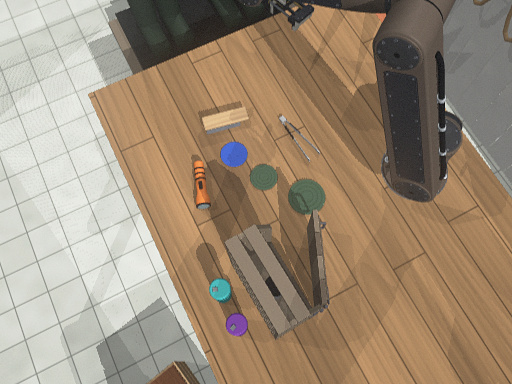

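View pics/top0.png

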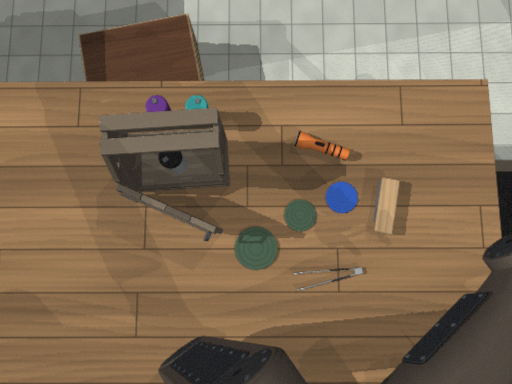

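The small green coaster sits at top (300,215). The larger green one is at (257,248) and the blue one at (342,197), so the small green fits: not blue, and the smaller of the rest. The tumbler candidates are the dark lid inside the cubby at top (170,158), teal (197,104) and purple (157,104). The one inside is the likely steel one. Next I'll measure and make a crop to confirm.

```bash
cat > h.py <<'E'
import numpy as np, cv2
from scipy.spatial.transform import Rotation as R
from cell import r, imaging
def quat(q): return R.from_quat(np.r_[q[1:],q[0]])
def cloud(n,d):
    m=imaging.camera_model(n);K=m["camera_matrix"]
    v,u=np.mgrid[:384,:512]
    p=np.stack([(u-K[0,2])/K[0,0]*d,(v-K[1,2])/K[1,1]*d,d],-1)
    W=quat(m["rotation"]).apply(p.reshape(-1,3)).reshape(384,512,3)+m["xyz"]
    W[d==0]=np.nan
    return W
E
python3 - <<'E'
from h import *
for n in ["top","side"]:
    z=np.load(f"pics/{n}0.npz");p,d=z["p"],z["d"];W=cloud(n,d);X=W.reshape(-1,3)
    print(n)
    def box(m,t):
        m=m.astype(np.uint8); k,l,s,c=cv2.connectedComponentsWithStats(m)
        for i in np.argsort(-s[1:,4])[:4]+1:
            if s[i,4]<25: continue
            q=W[l==i]; rr=cv2.minAreaRect(q[:,:2].astype(np.float32)*1000)
            print(t,"px",c[i].round(),s[i,4],"med z",np.median(q[:,2]).round(4),"rect",np.round(rr[0],1),np.round(rr[1],1),round(rr[2],1), "corn",cv2.boxPoints(rr).round().tolist())
    Z=W[...,2]; reg=(W[...,0]>.3)&(W[...,0]<1.0)&(abs(W[...,1])<.6)
    with np.errstate(all='ignore'):
        box(reg&(abs(Z-.314)<.008),"slat")
        box(reg&(abs(Z-.213)<.012),"door")
        box(reg&(abs(Z-.152)<.010),"lid")
        hsv=cv2.cvtColor(p,cv2.COLOR_RGB2HSV)
        g=(hsv[...,0]>50)&(hsv[...,0]<90)&(hsv[...,1]>70)&(abs(Z)<.03)&reg
        box(g,"green")
        box((hsv[...,0]>110)&(hsv[...,0]<130)&(hsv[...,1]>150)&(abs(Z)<.03)&reg,"blue")
        box((hsv[...,0]<14)&(hsv[...,1]>180)&(Z>.02)&(Z<.08)&reg,"flash")
        box((Z>.035)&(Z<.07)&reg,"z~.048")
t=cv2.imread("pics/top0.png")
c=np.hstack([cv2.resize(t[95:215,95:235],None,fx=3,fy=3),cv2.resize(t[175:295,225:355],None,fx=2.9,fy=3)])
cv2.imwrite("pics/crop0.png",c);print(c.shape)
E
```

```text
top
slat px [159. 143.] 1989 med z 0.3142 rect [660.1 141.9] [ 41.7 286.9] 3.5 corn [[631.0, 284.0], [648.0, -3.0], [690.0, -0.0], [672.0, 286.0]]
slat px [158. 119.] 1965 med z 0.3142 rect [719.7 146.7] [ 41.3 288.9] 3.5 corn [[690.0, 290.0], [708.0, 1.0], [749.0, 4.0], [732.0, 292.0]]
door px [166. 207.] 671 med z 0.2162 rect [512.5 146.2] [283.  16.] 66.0 corn [[448.0, 20.0], [462.0, 14.0], [577.0, 272.0], [563.0, 279.0]]
door px [119. 169.] 104 med z 0.2148 rect [616.9 272.6] [13.1 71.1] 88.2 corn [[581.0, 267.0], [652.0, 265.0], [653.0, 278.0], [582.0, 280.0]]
door px [137. 131.] 80 med z 0.2068 rect [724.2 213.5] [ 21.7 131.5] 12.8 corn [[699.0, 275.0], [728.0, 147.0], [749.0, 152.0], [720.0, 280.0]]
door px [189. 126.] 52 med z 0.2065 rect [732.1  84.5] [  2.1 114.6] 3.5 corn [[728.0, 142.0], [735.0, 27.0], [737.0, 27.0], [730.0, 142.0]]
lid px [169. 158.] 323 med z 0.1499 rect [654.1 153.5] [46.3 65.7] 1.4 corn [[630.0, 186.0], [632.0, 120.0], [678.0, 121.0], [676.0, 187.0]]
lid px [190. 131.] 110 med z 0.1435 rect [737.4  99. ] [ 10.3 129.6] 3.8 corn [[728.0, 163.0], [737.0,
[... 2277 characters left out ...]
.8] [96.7 92.5] 62.4 corn [[497.0, -378.0], [579.0, -421.0], [623.0, -335.0], [541.0, -292.0]]
z~.048 px [225. 118.] 633 med z 0.0462 rect [ 530.1 -484.8] [ 59.5 170.1] 78.1 corn [[441.0, -496.0], [607.0, -531.0], [619.0, -473.0], [453.0, -438.0]]
z~.048 px [201. 187.] 384 med z 0.0417 rect [ 714.  -291.6] [172.4  45.7] 66.5 corn [[659.0, -362.0], [701.0, -380.0], [769.0, -222.0], [727.0, -203.0]]
z~.048 px [289. 275.] 309 med z 0.0466 rect [596.7 132.8] [ 14.8 250.9] 4.0 corn [[581.0, 257.0], [598.0, 7.0], [613.0, 8.0], [595.0, 258.0]]
z~.048 px [312. 271.] 86 med z 0.0539 rect [523.9 154. ] [226.4   1.9] 65.9 corn [[477.0, 51.0], [479.0, 50.0], [571.0, 257.0], [569.0, 258.0]]
(360, 797, 3)
```

View pics/crop0.png

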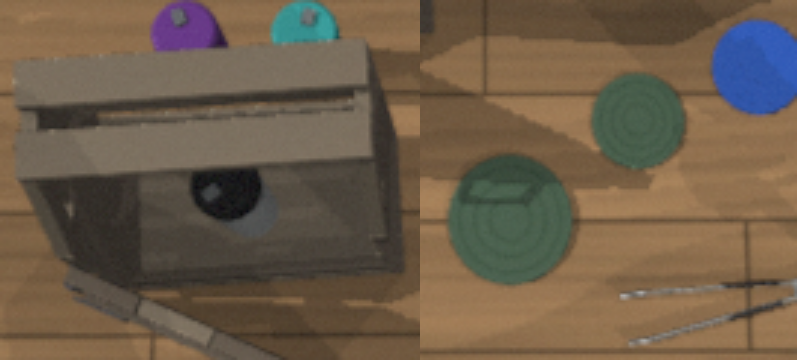

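The crop shows the black lid with its grey steel body inside the cubby at crop (225,190), and purple and teal tumblers behind the cubby, so the inside one is the steel tumbler. The coaster at crop (638,120) is green and smaller than the one at (510,220), so it is the one meant.

```bash
cat >> h.py <<'E'
def ray(n,uv,z):  # pixels -> world at height z
    m=imaging.camera_model(n);K=m["camera_matrix"];uv=np.atleast_2d(uv).astype(float)
    d=quat(m["rotation"]).apply(np.c_[(uv-K[:2,2])/K[0,0],np.ones(len(uv))])
    return m["xyz"]+d*((z-m["xyz"][2])/d[:,2])[:,None]
def rows(waypoints):  # (world pos mm, world-frame Rotation or None): prints total shift/turn in tool axes
    s=r.read_state();R0=quat(s["ee_rot"]);p0=s["position"]*1000
    for p,Q in waypoints:
        print(R0.inv().apply(np.array(p)-p0).round(0), (R0.inv()*Q).as_rotvec().round(3) if Q is not None else "")
def tool(yaw,tilt): # tilt from straight down towards heading yaw; tool x back
    z=np.array([np.sin(tilt)*np.cos(yaw),np.sin(tilt)*np.sin(yaw),-np.cos(tilt)])
    y=np.array([-np.sin(yaw),np.cos(yaw),0]); return R.from_matrix(np.c_[np.cross(y,z),y,z])
E
python3 - <<'E'
from h import *
from scipy.optimize import least_squares
for n in ["top","side"]:
    z=np.load(f"pics/{n}0.npz");p,d=z["p"].astype(int),z["d"];W=cloud(n,d)
    g=((p[...,1]-p[...,0]>12)&(p[...,1]>=p[...,2])&(abs(W[...,2])<.03)).astype(np.uint8)
    k,l,s,c=cv2.connectedComponentsWithStats(g)
    for i in range(1,k):
        if s[i,4]>300:
            q=ray(n,np.argwhere(l==i)[:,::-1],.006)[:,:2]*1000
            (x,y),rad=cv2.minEnclosingCircle(q.astype(np.float32)); print(n,c[i].round(),s[i,4],"mean",q.mean(0).round(1),"circ",x,y,2*rad,"areaD",s[i,4])
z=np.load("pics/top0.npz");W=cloud("top",z["d"])
m=(abs(W[...,2]-.15)<.008)&(W[...,0]>.6)&(W[...,0]<.7)&(W[...,1]>.1)&(W[...,1]<.2)
q=W[m][:,:2]*1000
# front half boundary: per y-bin min x
b=[];
for y in np.arange(q[:,1].min(),q[:,1].max(),3.):
    t=q[(q[:,1]>=y)&(q[:,1]<y+3)]
    if len(t): b.append(t[t[:,0].argmin()])
b=np.array(b);f=least_squares(lambda a:np.hypot(*(b-a).T)-32,[660,153],loss="soft_l1").x
print("lid",f)
a=np.radians(3.5);o=np.array([639.5,140.5])-50*np.array([np.cos(a),np.sin(a)]);ex=np.array([np.cos(a),np.sin(a)]);ey=np.array([-ex[1],ex[0]])
print("cubby",o,"lid in cubby",(f-o)@ex,(f-o)@ey)
Q=tool(0,0)
rows([([204,-643,330],None),([530,54,330],Q),([530,54,172],Q)])
E
```

```text
top [300. 215.] 749 mean [ 504.4 -226. ] circ 504.3489990234375 -226.02725219726562 96.77819061279297 areaD 749
top [256. 248.] 1359 mean [403.1 -88.2] circ 403.4784240722656 -88.27970123291016 128.93142700195312 areaD 1359
side [263. 177.] 513 mean [ 504.8 -225.3] circ 504.77288818359375 -225.19583129882812 96.9576187133789 areaD 513
side [310. 194.] 657 mean [387.1 -90.9] circ 401.8096618652344 -88.36089324951172 128.30751037597656 areaD 657
lid [663.20869654 154.628464  ]
cubby [589.59326008 137.44757302] lid in cubby 74.52699713247046 12.654730263881905
[   0.    0. -104.] 
[-521.  566. -103.] [ 0.001 -0.     0.308]
[-521.  565.   55.] [ 0.001 -0.     0.308]
```

```bash
python3 -m pendant '[{"translation":[0,0,-40],"rotation":[0,0,0]},{"translation":[-20,20,-80],"rotation":[0,0,0.02]},{"translation":[-50,50,-104],"rotation":[0,0,0.04]},{"translation":[-80,85,-104],"rotation":[0,0,0.06]},{"translation":[-110,120,-104],"rotation":[0,0,0.08]},{"translation":[-142,155,-104],"rotation":[0,0,0.1]},{"translation":[-175,190,-104],"rotation":[0,0,0.12]},{"translation":[-208,225,-104],"rotation":[0,0,0.14]},{"translation":[-240,260,-104],"rotation":[0,0,0.16]},{"translation":[-272,295,-104],"rotation":[0,0,0.18]},{"translation":[-304,330,-104],"rotation":[0,0,0.2]},{"translation":[-336,365,-104],"rotation":[0,0,0.22]}]' 0 20; python3 -c "
from h import *
Q=tool(0,0);rows([([530,54,330],Q),([530,54,172],Q)])"
```

```text
t: 1.3
position: [0.4142, -0.1917, 0.3306]
ee_rot: [0.0, -0.043, 0.999, 0.0]
contact_force: [1.1, -0.3, 0.8]
grip_width: 0.018
grasp_force: 0.0
[-137.  235.    1.] [0.    0.    0.087]
[-137.  235.  159.] [0.    0.    0.087]
```

```bash
python3 -m pendant '[{"translation":[-20,35,0],"rotation":[0,0,0.015]},{"translation":[-42,72,0],"rotation":[0,0,0.03]},{"translation":[-64,110,0],"rotation":[0,0,0.045]},{"translation":[-86,148,0],"rotation":[0,0,0.06]},{"translation":[-108,185,0],"rotation":[0,0,0.075]},{"translation":[-126,216,0],"rotation":[0,0,0.087]},{"translation":[-137,235,0],"rotation":[0,0,0.087]},{"translation":[-137,235,40],"rotation":[0,0,0.087]},{"translation":[-137,235,80],"rotation":[0,0,0.087]},{"translation":[-137,235,120],"rotation":[0,0,0.087]},{"translation":[-137,235,150],"rotation":[0,0,0.087]},{"translation":[-137,235,159],"rotation":[0,0,0.087]}]'; python3 - <<'E'
from h import *
# door push path: TCP on inner side at radius rad, door angle th, offset 16+21
h=np.array([562.8,280.]);Q=tool(0,0)
for th in [.5,.7,.9,1.1,1.3,1.5,1.7,1.8]:
    hd=np.radians(-86.5)-th;d=np.array([np.cos(hd),np.sin(hd)]);n=np.array([-d[1],d[0]])
    rad=220-60*(th-.5)/1.3; c=h+rad*d+n*(16+21);print(th,c.round(),end=" ");rows([([*c,172],Q)])
E
```

```text
t: 2.5
position: [0.5278, 0.0515, 0.1682]
ee_rot: [-0.003, -0.0, 1.0, -0.001]
contact_force: [0.7, 0.4, 0.3]
grip_width: 0.011
grasp_force: 0.0
0.5 [503.  65.] [25. 14. -4.] [-0.002 -0.006  0.   ]
0.7 [467.  89.] [61. 37. -4.] [-0.002 -0.006  0.   ]
0.9 [438. 118.] [90. 66. -3.] [-0.002 -0.006  0.   ]
1.1 [416. 151.] [112.  99.  -3.] [-0.002 -0.006  0.   ]
1.3 [402. 185.] [126. 134.  -3.] [-0.002 -0.006  0.   ]
1.5 [395. 220.] [132. 169.  -3.] [-0.002 -0.006  0.   ]
1.7 [396. 254.] [132. 203.  -3.] [-0.002 -0.006  0.   ]
1.8 [399. 270.] [129. 219.  -3.] [-0.002 -0.006  0.   ]
```

```bash
python3 -m pendant '[{"translation":[25,14,-3],"rotation":[0,0,0]},{"translation":[43,25,-3],"rotation":[0,0,0]},{"translation":[61,37,-3],"rotation":[0,0,0]},{"translation":[76,51,-3],"rotation":[0,0,0]},{"translation":[90,66,-3],"rotation":[0,0,0]},{"translation":[101,82,-3],"rotation":[0,0,0]},{"translation":[112,99,-3],"rotation":[0,0,0]},{"translation":[119,116,-3],"rotation":[0,0,0]},{"translation":[126,134,-3],"rotation":[0,0,0]},{"translation":[129,151,-3],"rotation":[0,0,0]},{"translation":[132,169,-3],"rotation":[0,0,0]},{"translation":[132,186,-3],"rotation":[0,0,0]}]'; python3 -m pendant '[{"translation":[0,17,0],"rotation":[0,0,0]},{"translation":[-3,33,0],"rotation":[0,0,0]},{"translation":[-3,33,0],"rotation":[0,0,0]},{"translation":[-3,33,0],"rotation":[0,0,0]},{"translation":[-3,0,0],"rotation":[0,0,0]},{"translation":[-3,-20,-20],"rotation":[0,0,0]},{"translation":[-3,-30,-60],"rotation":[0,0,0]},{"translation":[-3,-40,-100],"rotation":[0,0,0]}]';  python3 - <<'E'
from h import *
p,d=imaging.capture("top");cv2.imwrite("pics/top1.png",p[:,:,::-1]);W=cloud("top",d)
m=(abs(W[...,2]-.216)<.006)&(W[...,0]<.59)&(W[...,1]>.15)
print(m.sum(),cv2.boxPoints(cv2.minAreaRect((W[m][:,:2]*1000).astype(np.float32))).round())
E
```

```text
t: 3.7
position: [0.3979, 0.2392, 0.1758]
ee_rot: [0.0, -0.001, 1.0, 0.0]
contact_force: [-0.5, -1.6, 1.1]
grip_width: 0.004
grasp_force: 0.6
t: 4.5
position: [0.4005, 0.1967, 0.2755]
ee_rot: [-0.0, 0.0, 1.0, -0.001]
contact_force: [1.0, 1.2, 0.2]
grip_width: 0.004
grasp_force: 0.0
371 [[282. 332.]
 [586. 257.]
 [591. 279.]
 [287. 354.]]
```

View pics/top1.png

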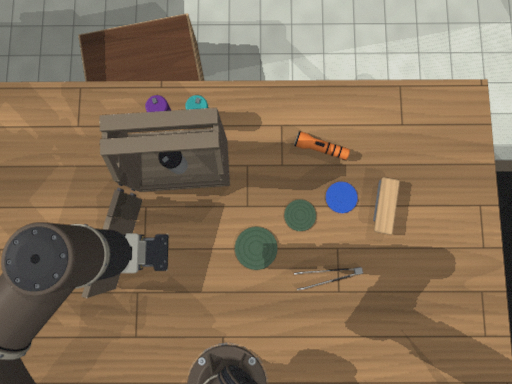

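Top view: the door now stands along (105,270)–(118,195), measured at about 1.85 rad. The tumbler lid is unmoved at (170,158). Next is the tilted pre-grasp pose.

```bash
python3 - <<'E'
from h import *
T=tool(np.radians(3.5),np.radians(45));g=np.array([663,154.5,96]);zt=T.as_matrix()[:,2]
rows([(g+zt*(19-200),T),(g+zt*19,T)])
print(g+zt*(19-200))
E
```

```text
[-132.  -51.   60.] [-0.02  -0.777 -0.059]
[-272.  -43.  202.] [-0.02  -0.777 -0.059]
[535.25239291 146.68662163 223.98632739]
```

```bash
python3 -m pendant '[{"translation":[-15,-8,0],"rotation":[0,-0.06,0]},{"translation":[-30,-16,0],"rotation":[0,-0.16,-0.01]},{"translation":[-45,-24,5],"rotation":[-0.01,-0.26,-0.02]},{"translation":[-60,-30,15],"rotation":[-0.01,-0.36,-0.03]},{"translation":[-75,-36,25],"rotation":[-0.01,-0.46,-0.04]},{"translation":[-90,-42,35],"rotation":[-0.02,-0.56,-0.05]},{"translation":[-105,-48,45],"rotation":[-0.02,-0.66,-0.055]},{"translation":[-120,-51,52],"rotation":[-0.02,-0.73,-0.059]},{"translation":[-132,-51,60],"rotation":[-0.02,-0.777,-0.059]},{"translation":[-132,-51,60],"rotation":[-0.02,-0.777,-0.059]},{"translation":[-132,-51,60],"rotation":[-0.02,-0.777,-0.059]},{"translation":[-132,-51,60],"rotation":[-0.02,-0.777,-0.059]}]' 100 20;  python3 - <<'E'
from h import *
print(r.read_state()["qpos"].round(2))
T=tool(np.radians(3.5),np.radians(45));g=np.array([663,154.5,96]);zt=T.as_matrix()[:,2]
rows([(g+zt*(19-200),T),(g+zt*19,T)])
p,d=imaging.capture("wrist");cv2.imwrite("pics/w1.png",p[:,:,::-1])
E
```

```text
t: 5.75
position: [0.5436, 0.1181, 0.2904]
ee_rot: [0.34, -0.043, 0.939, 0.017]
contact_force: [0.3, 0.2, -0.2]
grip_width: 0.982
grasp_force: 0.0
[ 0.59 -0.24 -1.02  1.09 -0.35 -3.03]
[47. 29. 47.] [ 0.022 -0.092  0.021]
[ 29.  24. 247.] [ 0.022 -0.092  0.021]
```

View pics/w1.png

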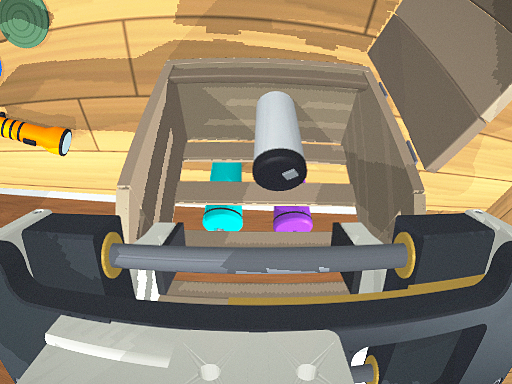

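The wrist view shows the steel tumbler with its black lid at (280,170), the rail at the top and teal and purple beyond. The arm hit its j3 and j6 limits here, because j5 is near 0. I'll back off and log poses to fit the arm's kinematics.

```bash
cat >log.py <<'E'
import json
from h import *
s=r.read_state();open("log.jsonl","a").write(json.dumps([s["qpos"].tolist(),s["position"].tolist(),s["ee_rot"].tolist()])+"\n");print(s["t"],s["qpos"].round(3),s["position"].round(4))
E
python3 log.py; python3 -c "
from h import *
T=tool(np.radians(10),np.radians(15))
rows([([520,130,330],T)])"
```

```text
5.8 [ 0.589 -0.245 -1.016  1.089 -0.35  -3.03 ] [0.5436 0.1185 0.2905]
[ -8.  14. -45.] [-0.036  0.432 -0.075]
```

```bash
python3 -m pendant '[{"translation":[0,0,-10],"rotation":[0,0.08,0]},{"translation":[-2,3,-20],"rotation":[-0.01,0.18,-0.02]},{"translation":[-4,7,-30],"rotation":[-0.02,0.28,-0.04]},{"translation":[-6,10,-40],"rotation":[-0.03,0.37,-0.06]},{"translation":[-8,14,-45],"rotation":[-0.036,0.432,-0.075]},{"translation":[-8,14,-45],"rotation":[-0.036,0.432,-0.075]},{"translation":[-8,14,-45],"rotation":[-0.036,0.432,-0.075]},{"translation":[-8,14,-45],"rotation":[-0.036,0.432,-0.075]}]'; python3 log.py
python3 -m pendant '[{"translation":[0,0,-20],"rotation":[0,0.1,0]},{"translation":[0,0,-50],"rotation":[0,0.2,0]},{"translation":[0,0,-70],"rotation":[0,0.25,0]},{"translation":[0,0,-70],"rotation":[0,0.25,0]},{"translation":[0,0,-70],"rotation":[0,0.25,0]}]'; python3 log.py
python3 -m pendant '[{"translation":[-20,0,0],"rotation":[0,0,0]},{"translation":[-60,0,0],"rotation":[0,0,0]},{"translation":[-80,0,0],"rotation":[0,0,0]},{"translation":[-80,0,0],"rotation":[0,0,0]},{"translation":[-80,0,0],"rotation":[0,0,0]}]'; python3 log.py
```

```text
t: 6.6
position: [0.5191, 0.1295, 0.3286]
ee_rot: [0.13, -0.086, 0.988, 0.01]
contact_force: [0.1, 0.3, 0.2]
grip_width: 1.003
grasp_force: 0.0
6.6 [ 0.709 -0.097 -0.385  0.153 -1.063 -2.165] [0.5191 0.1295 0.3286]
t: 7.1
position: [0.5018, 0.1266, 0.3967]
ee_rot: [0.006, -0.087, 0.996, -0.0]
contact_force: [-0.2, -0.3, -0.9]
grip_width: 1.0
grasp_force: 0.0
7.1 [ 0.632  0.022 -0.036  0.006 -1.503 -2.029] [0.5018 0.1266 0.3967]
t: 7.6
position: [0.5802, 0.1405, 0.3971]
ee_rot: [0.005, -0.087, 0.996, -0.0]
contact_force: [0.6, 0.3, 0.1]
grip_width: 1.001
grasp_force: 0.0
7.6 [ 0.568  0.164  0.125  0.005 -1.523 -1.965] [0.5802 0.1405 0.3971]
```

```bash
cat >kin.py <<'E'
import json
from h import *
from scipy.optimize import least_squares
D=[json.loads(l) for l in open("log.jsonl")]+[[[-0.9749,0.35927,0.01116,-0.00033,-1.22412,-0.28809],[.20434,-.64286,.22574],[-.000167,-.153239,.988189,.000716]]]
E=lambda a,v:R.from_euler(a,v)
C=R.from_matrix(np.array([[0,0,1.],[0,1,0],[-1,0,0]]))  # tool axes in 'x-forward' frame, z=forward
def ori(q,s4,s6,c6): return E('z',q[0])*E('y',q[1]-q[2])*E('x',s4*q[3])*E('y',-q[4])*E('x',s6*q[5]+c6)*C
def fk(q,k):
    a1,d1,L2,A,B,d6,c=k[:7];f=q[1]-q[2]
    O=ori(q,*SG);w=np.array([a1+L2*np.sin(q[1])+A*np.cos(f)+B*np.sin(f),c,d1+L2*np.cos(q[1])-A*np.sin(f)+B*np.cos(f)])
    return E('z',q[0]).apply(w)+d6*O.as_matrix()[:,2],O
best=None
for s4 in(1,-1):
  for s6 in(1,-1):
    for c6 in np.arange(4)*np.pi/2:
      e=max((quat(o).inv()*ori(q,s4,s6,c6)).magnitude() for q,p,o in D)
      if best is None or e<best[0]: best=(e,s4,s6,c6)
SG=best[1:]
res=lambda k:np.concatenate([fk(q,k)[0]-p for q,p,o in D])
S=least_squares(lambda k:np.r_[res(k),1e-4*k[0],1e-4*k[4]],[0,.3,.4,.4,0,.2,-.19]);K=S.x
lo=np.array([-3.07,-1.43,-1.02,-3.03,-3.05,-3.03]);hi=np.array([3.07,2.12,1.25,1.67,0,3.03])
def ik(p,O,q0):
    f=lambda q:np.r_[(fk(q,K)[0]-p)*5,(O.inv()*fk(q,K)[1]).as_rotvec()]
    s=least_squares(f,np.clip(q0,lo+.01,hi-.01),bounds=(lo,hi));return s.x,np.abs(s.fun).max()
if __name__=="__main__":
    print(best,K.round(4),np.abs(res(K)).max())
    q0=D[-2][0]
    for tl in (15,20,25,30,35,45):
      for nm,g,yaws in (("pre",[560,148,200],[-.3,.06,.4]),("grasp",[663,154.5,96],[-.3,.06,.4]),("lift",[663,154.5,150],[-.3,.06,.4]),("out",[500,100,160],[-.5,-.2,.06,.4]),("coast",[504.5,-225.7,89],[-.9,-.5,-.2,.06,.4])):
        o=[]
        for y in yaws:
            T=tool(y,np.radians(tl));x,e=min((ik((np.array(g)/1000+.019*T.as_matrix()[:,2]),T,[a,.3,-.2,0,-.8,y-a-1.57]) for a in (.5,0)),key=lambda t:t[1])
            o.append(f"y{y}: e{e:.3f} "+str(x.round(2)))
        print(tl,nm," | ".join(o))
E
python3 kin.py
```

```text
(5.097022361761704e-06, -1, -1, np.float64(4.71238898038469)) [ 0.2831  0.0342  0.4622  0.1843  0.1093  0.2184 -0.1851] 0.06260191042877145
15 pre y-0.3: e0.000 [ 0.66  0.07 -0.97  0.53 -0.44 -3.  ] | y0.06: e0.000 [ 0.64  0.05 -0.98  0.43 -0.34 -2.54] | y0.4: e0.000 [ 0.6   0.05 -0.99  0.19 -0.28 -1.95]
15 grasp y-0.3: e0.105 [ 0.53  0.44 -0.87  0.65 -0.19 -3.03] | y0.06: e0.072 [ 0.53  0.43 -0.92  1.01 -0.1  -3.03] | y0.4: e0.056 [ 0.5   0.42 -0.94  0.99 -0.   -2.66]
15 lift y-0.3: e0.016 [ 0.56  0.34 -0.81  0.64 -0.31 -3.03] | y0.06: e0.000 [ 0.54  0.33 -0.86  0.67 -0.2  -2.69] | y0.4: e0.000 [ 0.51  0.33 -0.86  0.23 -0.13 -1.9 ]
15 out y-0.5: e0.167 [ 0.62  0.03 -1.02  0.33 -0.54 -2.99] | y-0.2: e0.180 [ 0.6   0.01 -1.02  0.27 -0.49 -2.61] | y0.06: e0.185 [ 0.58  0.01 -1.02  0.17 -0.45 -2.25] | y0.4: e0.184 [ 0.55  0.01 -1.02 -0.01 -0.42 -1.71]
15 coast y-0.9: e0.205 [-0.07  0.29 -1.02  0.34 -0.31 -2.74] | y-0.5: e0.235 [-0.1   0.28 -1.02  0.1  -0.26 -2.07] | y-0.2: e0.229 [-0.12  0.28 -1.02 -0.18 -0.24 -1.47] | y0.06: e0.205 [-0.14  0.29 -1.02 -0.43 -0.25 -0.94] | y0.4: e0.184 [
[... 4321 characters left out ...]
[ 0.47  0.39 -1.02 -3.03 -0.38  1.42]
45 lift y-0.3: e0.407 [ 0.56  0.3  -0.72  0.79 -0.4  -3.03] | y0.06: e0.351 [ 0.54  0.26 -0.82  1.07 -0.2  -3.03] | y0.4: e0.319 [ 0.5   0.26 -0.85 -1.11 -0.   -0.54]
45 out y-0.5: e0.449 [ 0.64 -0.09 -1.02  0.58 -0.56 -3.03] | y-0.2: e0.358 [ 0.68 -0.12 -1.02  0.74 -0.52 -3.03] | y0.06: e0.385 [ 0.65 -0.14 -1.02  0.72 -0.41 -2.8 ] | y0.4: e0.382 [ 0.56 -0.14 -1.02  0.16 -0.23 -1.86]
45 coast y-0.9: e0.538 [-0.04  0.16 -1.02  0.71 -0.33 -3.03] | y-0.5: e0.460 [-0.06  0.16 -1.02  1.   -0.19 -2.99] | y-0.2: e0.449 [-0.14  0.17 -1.02 -0.98 -0.07 -0.63] | y0.06: e0.403 [-0.21  0.22 -1.02 -1.54 -0.26  0.26] | y0.4: e0.299 [-0.29  0.31 -1.02 -1.54 -0.49  0.69]
```

```bash
python3 - <<'E'
s=open("kin.py").read()
s=s.replace("+d6*O.as_matrix()[:,2],O","+d6*O.as_matrix()[:,2]+(E('z',q[0])*E('y',f)*E('x',SG[0]*q[3])).apply([0,k[7],0]),O").replace(".2,-.19])",".2,-.1,-.1])").replace("1e-4*k[0],1e-4*k[4]]","1e-3*k[0],1e-3*k[4],1e-3*k[6]]")
i=s.index("    q0=D[-2][0]");s=s[:i]
open("kin.py","w").write(s)
E
python3 kin.py
```

```text
(5.097022361761704e-06, -1, -1, np.float64(4.71238898038469)) [-0.      0.1988  0.6016  0.4636 -0.      0.3781  0.     -0.1918] 1.696016642377396e-06
```

```bash
cat > st.py <<'E'
from kin import *
def best(g,y,tl,flip=0,seeds=((.5,0,-.8),(.3,.8,-.5),(.0,-1.,-.5),(.3,-2.5,-.6))):
    T=tool(y,np.radians(tl))*R.from_euler('z',np.pi*flip)
    t=np.array(g)/1000+.019*T.as_matrix()[:,2]
    return sorted((ik(t,T,[a,.3,-.4,j4,j5,np.clip(y-a-1.57+np.pi*flip,-3,3)]) for a,j4,j5 in seeds),key=lambda v:v[1])[0]
if __name__=="__main__":
  for fl in (0,1):
    for tl in (20,28,36,45):
      for nm,g,yaws in (("pre",[575,148,200],[-.2,.06,.3]),("grasp",[663,154.5,96],[-.2,.06,.3]),("out",[500,100,160],[-.4,.06,.4]),("coast",[504.5,-225.7,89],[-.9,-.5,-.2,.06,.4])):
        print(fl,tl,nm," | ".join(f"y{y}: "+("ok" if e<.004 else f"e{e:.2f}")+str(x.round(2)) for y in yaws for x,e in [best(g,y,tl,fl)]))
E
python3 st.py
```

```text
0 20 pre y-0.2: ok[ 0.72  0.1  -0.67  0.47 -0.64 -2.85] | y0.06: ok[ 0.69  0.08 -0.66  0.38 -0.58 -2.49] | y0.3: ok[ 0.65  0.08 -0.61  0.22 -0.57 -2.09]
0 20 grasp y-0.2: ok[ 0.58  0.35 -0.68  0.71 -0.38 -2.99] | y0.06: ok[ 0.56  0.34 -0.66  0.56 -0.31 -2.59] | y0.3: ok[ 0.55  0.34 -0.56  0.26 -0.34 -2.05]
0 20 out y-0.4: e0.06[ 0.73  0.04 -0.81  0.45 -0.63 -3.03] | y0.06: ok[ 0.69 -0.02 -0.91  0.49 -0.44 -2.62] | y0.4: ok[ 0.64 -0.02 -0.8   0.19 -0.45 -1.96]
0 20 coast y-0.9: e0.06[ 0.01  0.2  -0.87  0.62 -0.38 -3.03] | y-0.5: e0.01[-0.16  0.15 -1.02  1.   -0.13 -2.89] | y-0.2: ok[-0.04  0.17 -0.83  0.24 -0.23 -1.96] | y0.06: ok[-0.11  0.19 -0.64 -0.15 -0.4  -1.27] | y0.4: ok[-0.23  0.23 -0.49 -0.37 -0.59 -0.67]
0 28 pre y-0.2: e0.05[ 0.71  0.07 -0.79  0.69 -0.53 -3.03] | y0.06: ok[ 0.62  0.03 -0.9   0.87 -0.33 -2.92] | y0.3: ok[ 0.63  0.02 -0.83  0.55 -0.29 -2.39]
0 28 grasp y-0.2: e0.12[ 0.55  0.33 -0.71  0.79 -0.34 -3.03] | y0.06: e0.08[ 0.41  0.3  -0.82  1.14 -0.14 -3.03] | y0.3: e0.04[ 0.48  0.31 -0.76  0.64 -0.07 -2.37]
0 28 out y-0.4: e0.16[ 0.72  0.02 -0.85  0.51 -0.59 -3.03
[... 4127 characters left out ...]
-0.7 ] | y0.06: e0.17[ 0.37 -0.   -1.02  1.67 -0.24 -0.36] | y0.3: e0.17[ 0.52  0.01 -0.7  -0.47 -0.    1.89]
1 45 grasp y-0.2: e0.17[ 0.46  0.34 -0.87  1.67 -0.49 -0.73] | y0.06: e0.12[ 0.22  0.3  -0.41 -1.59 -0.    3.03] | y0.3: e0.05[ 0.34  0.3  -0.43 -1.14 -0.    2.68]
1 45 out y-0.4: e0.16[ 0.83  0.08 -1.02  1.08 -0.74 -0.65] | y0.06: e0.13[ 0.19 -0.05 -0.7  -1.56 -0.    3.03] | y0.4: e0.06[ 0.45 -0.06 -0.77 -0.76 -0.03  2.3 ]
1 45 coast y-0.9: e0.20[-0.03  0.24 -1.02  1.47 -0.57 -0.76] | y-0.5: e0.06[-0.41  0.15 -0.61 -1.53 -0.    3.03] | y-0.2: ok[-0.42  0.15 -0.6  -1.28 -0.16  3.01] | y0.06: e0.05[-0.48  0.18 -0.54 -1.09 -0.39  3.03] | y0.4: e0.14[-0.48  0.23 -0.44 -0.87 -0.63  3.03]
```

```bash
python3 - <<'E'
from st import *
sd=((.5,0,-.8),(.5,.5,-.4),(.0,-1.5,-.3),(-.1,-2.2,-.4),(.3,-1.,-.2))
for tl in (22,25,55,65,75):
  for nm,g,yaws in (("grasp",[662,154.5,96],[-.06,.06,.18]),("lift",[640,153,142],[-.06,.06,.18]),("out",[500,110,150],[-.2,.06,.3]),("mid",[500,-60,150],[-.3,.06,.3]),("coast",[504.5,-225.7,89],[-.4,-.2,.06,.3])):
    print(tl,nm," | ".join(f"y{y}: "+("ok" if e<.004 else f"e{e:.2f}")+str(x.round(2)) for y in yaws for x,e in [best(g,y,tl,0,sd)]))
E
```

```text
22 grasp y-0.06: ok[ 0.5   0.32 -0.77  0.94 -0.25 -3.03] | y0.06: ok[ 0.5   0.32 -0.77  0.88 -0.21 -2.85] | y0.18: ok[ 0.52  0.32 -0.72  0.66 -0.21 -2.54]
22 lift y-0.06: ok[ 0.6   0.24 -0.71  0.65 -0.39 -2.81] | y0.06: ok[ 0.59  0.23 -0.69  0.57 -0.36 -2.61] | y0.18: ok[ 0.59  0.23 -0.66  0.44 -0.36 -2.36]
22 out y-0.2: e0.03[ 0.73  0.01 -0.94  0.63 -0.48 -3.03] | y0.06: ok[ 0.67 -0.02 -1.    0.69 -0.34 -2.81] | y0.3: ok[ 0.67 -0.02 -0.93  0.43 -0.33 -2.32]
22 mid y-0.3: ok[ 0.35 -0.03 -1.01  0.71 -0.35 -2.86] | y0.06: ok[ 0.33 -0.03 -0.9   0.3  -0.35 -2.11] | y0.3: ok[ 0.26 -0.01 -0.75 -0.04 -0.45 -1.5 ]
22 coast y-0.4: e0.03[-0.17  0.15 -1.02  0.94 -0.09 -2.73] | y-0.2: ok[-0.06  0.16 -0.92  0.43 -0.12 -2.12] | y0.06: ok[-0.12  0.19 -0.65 -0.19 -0.36 -1.23] | y0.3: ok[-0.22  0.22 -0.52 -0.38 -0.53 -0.75]
25 grasp y-0.06: e0.05[ 0.5   0.32 -0.77  0.96 -0.24 -3.03] | y0.06: e0.03[ 0.42  0.31 -0.82  1.13 -0.15 -3.03] | y0.18: e0.03[ 0.33  0.3  -0.85  1.32 -0.06 -3.03]
25 lift y-0.06: e0.01[ 0.54  0.22 -0.8   0.92 -0.3  -3.03] | y0.06: ok[ 0.51  0.21 -0.82  0.93 -0.23 -2.91] | y0.18: 
[... 2366 characters left out ...]
92 -2.7  -1.38  1.61]
75 lift y-0.06: e0.06[-0.14  0.52 -1.02 -2.99 -1.23  1.55] | y0.06: e0.35[ 0.16  0.16 -0.45 -1.81 -0.    0.19] | y0.18: ok[-0.28  0.58 -0.95 -2.67 -1.28  1.55]
75 out y-0.2: e0.24[-0.37 -0.01 -1.02 -2.51 -0.57  1.13] | y0.06: e0.15[-0.5   0.16 -1.02 -2.29 -0.88  1.22] | y0.3: e0.04[-0.65  0.5  -1.02 -2.13 -1.25  1.51]
75 mid y-0.3: e0.17[-0.83  0.11 -1.02 -2.29 -0.82  1.17] | y0.06: ok[-1.03  0.58 -1.02 -2.06 -1.32  1.59] | y0.3: ok[-0.95  0.44 -0.8  -1.79 -1.22  1.24]
75 coast y-0.4: e0.07[-1.22  0.93 -1.02 -2.29 -1.55  1.85] | y-0.2: ok[-1.23  0.81 -0.92 -2.14 -1.39  1.71] | y0.06: ok[-1.18  0.66 -0.69 -1.84 -1.24  1.35] | y0.3: ok[-1.11  0.63 -0.52 -1.61 -1.27  1.13]
```

```bash
cat > path.py <<'E'
from kin import *
import sys
TL=np.radians(float(sys.argv[1]) if len(sys.argv)>1 else 21)
a=np.radians(3.5);cx=np.array([np.cos(a),np.sin(a),0])
G=np.array([663,154.5,90])
W=[("pre",G+[-80,-5,100],.08),("grasp",G,.08),("l1",G+[0,0,10],.08),("l2",G-27*cx+[0,0,40],.08),("l3",G-27*cx+[0,0,52],.08),
("out",G-150*cx+[0,0,58],.25),("mid",[500,-60,140],.25),("above",[504.5,-225.7,115],.25),("set",[504.5,-225.7,82],.25)]
def pose(g,y):
    T=tool(y,TL);return np.array(g)+19*T.as_matrix()[:,2],T
if __name__=="__main__":
    q=np.array(r.read_state()["qpos"]);s=r.read_state();pp,oo=s["position"]*1000,quat(s["ee_rot"])
    from scipy.spatial.transform import Slerp
    for n,g,y in W:
        p,T=pose(g,y);S=Slerp([0,1],R.concatenate([oo,T]));mn=9;me=0
        for t in np.linspace(.1,1,10):
            q,e=ik((pp+(p-pp)*t)/1000,S(t),q);me=max(me,e);mn=min(mn,(q-lo).min(),(hi-q).min())
        print(n,p.round(),"err",round(me,3),"margin",round(mn,2),q.round(2));pp,oo=p,T
E
for t in 19 21 23; do echo $t; python3 path.py $t; done; python3 -c "
from path import *
rows([pose(W[0][1],.08)])"
```

```text
19
pre [589. 150. 172.] err 0.0 margin 0.39 [ 0.67  0.11 -0.63  0.34 -0.57 -2.43]
grasp [669. 155.  72.] err 0.0 margin 0.33 [ 0.57  0.35 -0.63  0.48 -0.33 -2.49]
l1 [669. 155.  82.] err 0.0 margin 0.34 [ 0.57  0.34 -0.61  0.44 -0.37 -2.46]
l2 [642. 153. 112.] err 0.0 margin 0.37 [ 0.6   0.26 -0.62  0.4  -0.43 -2.44]
l3 [642. 153. 124.] err 0.0 margin 0.4 [ 0.61  0.25 -0.6   0.37 -0.46 -2.41]
out [519. 147. 130.] err 0.0 margin 0.19 [ 0.73  0.04 -0.83  0.37 -0.42 -2.37]
mid [506. -58. 122.] err 0.0 margin 0.18 [ 0.28  0.02 -0.75  0.02 -0.47 -1.62]
above [ 510. -224.   97.] err 0.0 margin 0.29 [-0.17  0.18 -0.53 -0.25 -0.57 -0.97]
set [ 510. -224.   64.] err 0.0 margin 0.47 [-0.17  0.23 -0.55 -0.28 -0.5  -0.92]
21
pre [590. 150. 172.] err 0.0 margin 0.33 [ 0.67  0.1  -0.69  0.42 -0.52 -2.5 ]
grasp [670. 155.  72.] err 0.0 margin 0.24 [ 0.53  0.33 -0.72  0.72 -0.24 -2.7 ]
l1 [670. 155.  82.] err 0.0 margin 0.24 [ 0.55  0.32 -0.69  0.63 -0.28 -2.62]
l2 [643. 153. 112.] err 0.0 margin 0.29 [ 0.59  0.25 -0.69  0.53 -0.36 -2.56]
l3 [643. 153. 124.] err 0.0 margin 0.33 [ 0.6   0.24 -0.66  0
[... 403 characters left out ...]
  0.52 -0.46 -2.59]
grasp [670. 155.  73.] err 0.008 margin 0.0 [ 0.41  0.32 -0.83  1.16 -0.13 -3.03]
l1 [670. 155.  83.] err 0.007 margin 0.0 [ 0.44  0.3  -0.81  1.06 -0.16 -2.96]
l2 [643. 153. 113.] err 0.0 margin 0.11 [ 0.56  0.23 -0.77  0.74 -0.27 -2.73]
l3 [643. 153. 125.] err 0.0 margin 0.25 [ 0.58  0.22 -0.74  0.65 -0.32 -2.66]
out [520. 147. 131.] err 0.0 margin 0.05 [ 0.68  0.02 -0.97  0.66 -0.27 -2.61]
mid [507. -58. 123.] err 0.0 margin 0.05 [ 0.28 -0.   -0.81  0.03 -0.36 -1.63]
above [ 512. -224.   98.] err 0.0 margin 0.24 [-0.2   0.17 -0.53 -0.34 -0.54 -0.85]
set [ 512. -224.   65.] err 0.0 margin 0.47 [-0.21  0.22 -0.55 -0.39 -0.47 -0.79]
[ -9.   8. 225.] [ 0.016 -0.356  0.093]
```

```bash
python3 -m pendant '[{"translation":[10,2,0],"rotation":[0,-0.08,0.02]},{"translation":[25,4,10],"rotation":[0.01,-0.2,0.05]},{"translation":[35,6,40],"rotation":[0.016,-0.3,0.08]},{"translation":[35,8,80],"rotation":[0.016,-0.356,0.093]},{"translation":[30,8,120],"rotation":[0.016,-0.356,0.093]},{"translation":[20,8,160],"rotation":[0.016,-0.356,0.093]},{"translation":[8,8,195],"rotation":[0.016,-0.356,0.093]},{"translation":[-9,8,215],"rotation":[0.016,-0.356,0.093]},{"translation":[-9,8,225],"rotation":[0.016,-0.356,0.093]},{"translation":[-9,8,225],"rotation":[0.016,-0.356,0.093]}]' 100 25; python3 log.py; python3 -c "
from path import *
rows([pose(*W[0][1:]),pose(*W[1][1:])])
p,d=imaging.capture('wrist');cv2.imwrite('pics/w2.png',p[:,:,::-1])"
```

```text
t: 8.6
position: [0.5894, 0.1496, 0.1723]
ee_rot: [0.182, -0.04, 0.983, 0.007]
contact_force: [-0.1, -0.7, 0.2]
grip_width: 0.999
grasp_force: 0.0
8.6 [ 0.674  0.098 -0.686  0.416 -0.518 -2.5  ] [0.5894 0.1496 0.1723]
[-0.  0.  0.] [ 0.    -0.001  0.001]
[-39.  -1. 122.] [ 0.    -0.001  0.001]
```

View pics/w2.png

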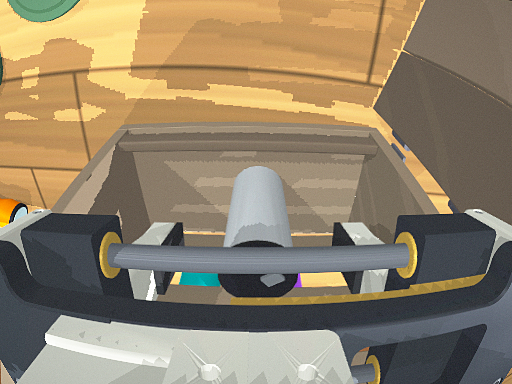

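The wrist view shows the lid at (258,270), centred between the open fingers at (165,260) and (350,260). I'll go in and grip.

```bash
python3 -m pendant '[{"translation":[-6,0,20],"rotation":[0,0,0]},{"translation":[-13,0,40],"rotation":[0,0,0]},{"translation":[-19,0,60],"rotation":[0,0,0]},{"translation":[-25,-1,80],"rotation":[0,0,0]},{"translation":[-31,-1,97],"rotation":[0,0,0]},{"translation":[-36,-1,112],"rotation":[0,0,0]},{"translation":[-39,-1,120],"rotation":[0,0,0]},{"translation":[-39,-1,122],"rotation":[0,0,0]},{"translation":[-39,-1,122],"rotation":[0,0,0]}]'; python3 -m pendant '[{"translation":[0,0,0],"rotation":[0,0,0]},{"translation":[0,0,0],"rotation":[0,0,0]},{"translation":[0,0,0],"rotation":[0,0,0]},{"translation":[0,0,0],"rotation":[0,0,0]},{"translation":[0,0,0],"rotation":[0,0,0]},{"translation":[0,0,0],"rotation":[0,0,0]},{"translation":[0,0,0],"rotation":[0,0,0]},{"translation":[0,0,0],"rotation":[0,0,0]}]' 0 25; python3 -c "
from path import *
rows([pose(*w[1:]) for w in W[1:6]])
p,d=imaging.capture('top');cv2.imwrite('pics/top2.png',p[80:220,90:260,::-1].repeat(4,0).repeat(4,1))"
```

```text
t: 9.55
position: [0.6712, 0.1563, 0.0752]
ee_rot: [0.183, -0.04, 0.982, 0.008]
contact_force: [-0.7, -0.5, 0.5]
grip_width: 0.999
grasp_force: 0.0
t: 10.35
position: [0.6715, 0.1564, 0.0743]
ee_rot: [0.183, -0.04, 0.982, 0.008]
contact_force: [-2.4, -1.1, 4.9]
grip_width: 0.704
grasp_force: 24.9
[ 2. -1.  1.] [0.002 0.002 0.   ]
[-1. -1. -8.] [0.002 0.002 0.   ]
[ 13.  -1. -46.] [0.002 0.002 0.   ]
[  9.  -1. -57.] [0.002 0.002 0.   ]
[ 122.    3. -107.] [-0.059  0.002 -0.158]
```

View pics/top2.png

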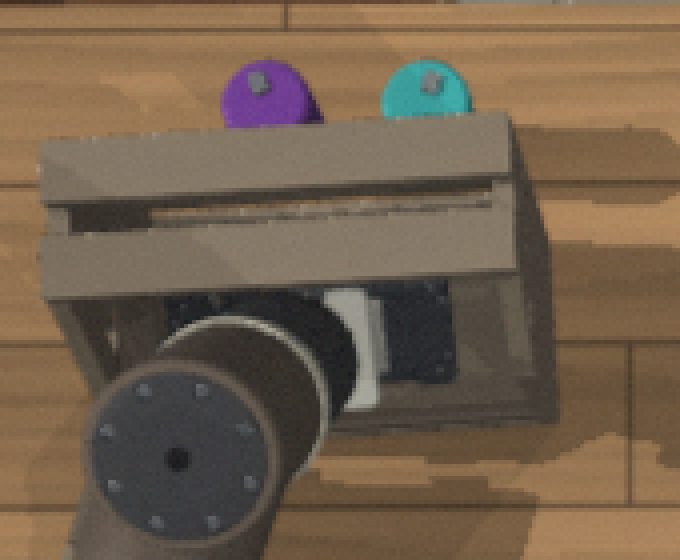

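The gripper's dark body at (310,330) sits in front of the slat. The grip is 62 mm at 25 N, which fits the 61 mm body. Now I'll lift, edging forward to spare the slats.

```bash
python3 -m pendant '[{"translation":[-2,0,-4],"rotation":[0,0,0]},{"translation":[-4,0,-9],"rotation":[0,0,0]},{"translation":[-2,0,-15],"rotation":[0,0,0]},{"translation":[1,0,-21],"rotation":[0,0,0]},{"translation":[4,0,-28],"rotation":[0,0,0]},{"translation":[7,0,-35],"rotation":[0,0,0]},{"translation":[10,0,-42],"rotation":[0,0,0]},{"translation":[11,0,-48],"rotation":[0,0,0]},{"translation":[9,0,-54],"rotation":[0,0,0]},{"translation":[7,0,-59],"rotation":[0,0,0]},{"translation":[7,0,-59],"rotation":[0,0,0]},{"translation":[7,0,-59],"rotation":[0,0,0]}]' 0 35; python3 -c "
from path import *
rows([pose(*w[1:]) for w in W[4:6]])
p,d=imaging.capture('wrist');cv2.imwrite('pics/w3.png',p[:,:,::-1])"
```

```text
t: 11.6
position: [0.6438, 0.1542, 0.1266]
ee_rot: [0.183, -0.04, 0.982, 0.008]
contact_force: [-0.2, 0.3, -3.7]
grip_width: 0.697
grasp_force: 35.0
[ 2. -1.  2.] [0.002 0.002 0.   ]
[114.   3. -48.] [-0.059  0.002 -0.159]
```

View pics/w3.png

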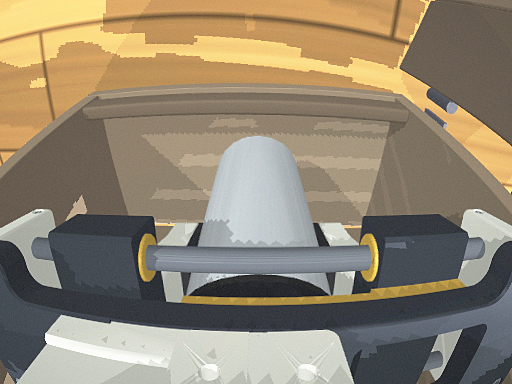

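The tumbler is held and centred, its base rim at (258,138) and the rail at row 105; the 3.7 N load fits the mass range. Before drawing out, I'll check the rim against the expected lifted pose.

```bash
cat > proj.py <<'E'
from h import *
def wpx(P,s=None):
    s=s or r.read_state();m=imaging.camera_model("wrist");K=m["camera_matrix"];M=m["mount"]
    pt=quat(s["ee_rot"]).inv().apply(np.atleast_2d(P)-s["position"])
    pc=(pt-M[:3,3])@M[:3,:3]
    th=np.arctan2(np.hypot(pc[:,0],pc[:,1]),pc[:,2]);ph=np.arctan2(pc[:,1],pc[:,0])
    return np.c_[K[0,2]+K[0,0]*th*np.cos(ph),K[1,2]+K[1,1]*th*np.sin(ph)]
E
python3 - <<'E'
from proj import *
s=r.read_state();zt=quat(s["ee_rot"]).as_matrix()[:,2];ax=s["position"]-.019*zt
print("axis",ax)
for b in (.056,.066,.076):
    t=np.linspace(0,2*np.pi,73);C=np.c_[ax[0]+.028*np.cos(t),ax[1]+.028*np.sin(t),b+0*t];u=wpx(C);print(b,"rim top px",u[u[:,1].argmin()].round(1))
print("rail top rear edge",wpx([[.5954,.1375,.048]]).round())
E
```

```text
axis [0.63674882 0.15338256 0.14394204]
0.056 rim top px [255.8 133.1]
0.066 rim top px [255.8 139.3]
0.076 rim top px [255.7 146. ]
rail top rear edge [[238. 110.]]
```

```bash
python3 -m pendant '[{"translation":[10,0,-4],"rotation":[0,0,0]},{"translation":[22,0,-9],"rotation":[0,0,0]},{"translation":[36,0,-14],"rotation":[-0.005,0,-0.013]},{"translation":[50,0,-19],"rotation":[-0.01,0,-0.027]},{"translation":[64,1,-25],"rotation":[-0.02,0,-0.055]},{"translation":[78,1,-31],"rotation":[-0.03,0.001,-0.08]},{"translation":[92,2,-38],"rotation":[-0.04,0.001,-0.11]},{"translation":[104,3,-44],"rotation":[-0.05,0.002,-0.135]},{"translation":[114,3,-48],"rotation":[-0.059,0.002,-0.159]},{"translation":[114,3,-48],"rotation":[-0.059,0.002,-0.159]},{"translation":[114,3,-48],"rotation":[-0.059,0.002,-0.159]}]'; python3 log.py; python3 -c "
from path import *
rows([pose(*w[1:]) for w in W[5:]])"
```

```text
t: 12.75
position: [0.5203, 0.1475, 0.1308]
ee_rot: [0.181, -0.123, 0.976, 0.023]
contact_force: [1.4, 0.6, -4.1]
grip_width: 0.702
grasp_force: 35.0
12.75 [ 0.717  0.029 -0.896  0.486 -0.353 -2.469] [0.5203 0.1475 0.1308]
[ 1. -0.  0.] [0.    0.    0.001]
[  63. -196.  -15.] [0.    0.    0.001]
[ 106. -358.   -5.] [0.    0.    0.001]
[ 118. -358.   26.] [0.    0.    0.001]
```

```bash
python3 -m pendant '[{"translation":[4,-12,-1],"rotation":[0,0,0]},{"translation":[12,-36,-3],"rotation":[0,0,0]},{"translation":[22,-66,-5],"rotation":[0,0,0]},{"translation":[32,-99,-8],"rotation":[0,0,0]},{"translation":[43,-132,-11],"rotation":[0,0,0]},{"translation":[53,-165,-13],"rotation":[0,0,0]},{"translation":[63,-196,-15],"rotation":[0,0,0]},{"translation":[72,-228,-13],"rotation":[0,0,0]},{"translation":[80,-260,-11],"rotation":[0,0,0]},{"translation":[89,-293,-9],"rotation":[0,0,0]},{"translation":[97,-325,-7],"rotation":[0,0,0]},{"translation":[103,-347,-6],"rotation":[0,0,0]}]'; python3 -m pendant '[{"translation":[2,-8,0],"rotation":[0,0,0]},{"translation":[3,-11,1],"rotation":[0,0,0]},{"translation":[3,-11,1],"rotation":[0,0,0]},{"translation":[3,-11,1],"rotation":[0,0,0]}]'; python3 log.py; python3 - <<'E'
from path import *
from proj import wpx
rows([pose(*W[7][1:]),pose([504.5,-225.7,84.3],.25)])
s=r.read_state();p,d=imaging.capture('side');
W_=cloud("side",d)
m=(abs(W_[...,0]-.5045)<.05)&(abs(W_[...,1]+.2257)<.05)&(W_[...,2]>.03)&(W_[...,2]<.2)
q=W_[m];print(len(q),q.mean(0),q.min(0),q.max(0))
w,_=imaging.capture('wrist');cv2.imwrite('pics/place.png',np.hstack([p[90:290,150:370],w[:200,140:360]])[:,:,::-1].repeat(1,0))
t=np.linspace(0,2*np.pi,73)
print("coaster outline px",wpx(np.c_[.5045+.05*np.cos(t),-.2257+.05*np.sin(t),.006+0*t],s)[::12].round().tolist())
E
```

```text
t: 13.95
position: [0.5116, -0.216, 0.0988]
ee_rot: [0.18, -0.122, 0.976, 0.022]
contact_force: [-0.4, 1.3, -3.1]
grip_width: 0.698
grasp_force: 35.0
t: 14.35
position: [0.5111, -0.224, 0.0972]
ee_rot: [0.18, -0.123, 0.976, 0.022]
contact_force: [0.3, 0.3, -3.6]
grip_width: 0.697
grasp_force: 35.0
14.35 [-0.183  0.171 -0.532 -0.29  -0.553 -0.913] [ 0.5111 -0.224   0.0972]
[-0.  0. -0.] [-0.    -0.001  0.001]
[11.  0. 29.] [-0.    -0.001  0.001]
591 [ 0.50848563 -0.21804124  0.1556402 ] [ 0.45500299 -0.2756808   0.03790443] [ 0.53558385 -0.17603614  0.19997966]
coaster outline px [[243.0, 201.0], [297.0, 189.0], [317.0, 139.0], [273.0, 97.0], [209.0, 114.0], [200.0, 168.0], [243.0, 201.0]]
```

View pics/place.png

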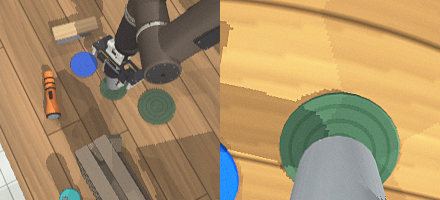

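The right crop shows the coaster, x 279–400, with the tumbler base rim around (342,133), close to the predicted (336,139) for a centred tumbler. Side crop: the coaster is under the gripper at (113,90), clear of the blue one. Lowering gently.

```bash
python3 -m pendant '[{"translation":[1,0,4],"rotation":[0,0,0]},{"translation":[3,0,9],"rotation":[0,0,0]},{"translation":[5,0,14],"rotation":[0,0,0]},{"translation":[7,0,18],"rotation":[0,0,0]},{"translation":[8,0,21],"rotation":[0,0,0]},{"translation":[9,0,24],"rotation":[0,0,0]},{"translation":[9.5,0,25.5],"rotation":[0,0,0]},{"translation":[10,0,27],"rotation":[0,0,0]},{"translation":[10,0,27],"rotation":[0,0,0]}]'; python3 -m pendant '[{"translation":[0.4,0,0.9],"rotation":[0,0,0]},{"translation":[0.7,0,1.9],"rotation":[0,0,0]},{"translation":[0.7,0,1.9],"rotation":[0,0,0]}]'
```

```text
t: 15.35
position: [0.5114, -0.2248, 0.0683]
ee_rot: [0.18, -0.123, 0.976, 0.022]
contact_force: [0.3, 0.3, -4.0]
grip_width: 0.7
grasp_force: 35.0
t: 15.65
position: [0.5115, -0.2248, 0.0665]
ee_rot: [0.181, -0.123, 0.976, 0.022]
contact_force: [-1.5, -0.2, -3.3]
grip_width: 0.695
grasp_force: 35.0
```

```bash
python3 -m pendant '[{"translation":[0.2,0,0.5],"rotation":[0,0,0]},{"translation":[0.4,0,1],"rotation":[0,0,0]},{"translation":[0.4,0,1],"rotation":[0,0,0]}]'
```

```text
t: 15.95
position: [0.5121, -0.2248, 0.0664]
ee_rot: [0.181, -0.123, 0.975, 0.022]
contact_force: [-2.1, 1.1, 4.8]
grip_width: 0.698
grasp_force: 34.9
```

```bash
python3 -m pendant '[{"translation":[0,0,0],"rotation":[0,0,0]},{"translation":[0,0,0],"rotation":[0,0,0]},{"translation":[0,0,0],"rotation":[0,0,0]}]' - 5; python3 -m pendant '[{"translation":[0,0,0],"rotation":[0,0,0]},{"translation":[0,0,0],"rotation":[0,0,0]},{"translation":[0,0,0],"rotation":[0,0,0]},{"translation":[0,0,0],"rotation":[0,0,0]},{"translation":[0,0,0],"rotation":[0,0,0]},{"translation":[0,0,0],"rotation":[0,0,0]}]' 100; python3 -m pendant '[{"translation":[0,0,-5],"rotation":[0,0,0]},{"translation":[0,0,-15],"rotation":[0,0,0]},{"translation":[0,0,-30],"rotation":[0,0,0]},{"translation":[0,0,-50],"rotation":[0,0,0]},{"translation":[0,0,-75],"rotation":[0,0,0]},{"translation":[0,0,-100],"rotation":[0,0,0]},{"translation":[0,0,-125],"rotation":[0,0,0]},{"translation":[0,0,-150],"rotation":[0,0,0]},{"translation":[0,0,-150],"rotation":[0,0,0]}]'; python3 - <<'E'
from h import *
p,d=imaging.capture('top');W=cloud('top',d)
m=(abs(W[...,0]-.5045)<.06)&(abs(W[...,1]+.2257)<.06)&(abs(W[...,2]-.142)<.01)
q=W[m][:,:2]*1000;print(m.sum(),"lid",cv2.minEnclosingCircle(q.astype(np.float32)),np.median(W[m][:,2]))
p2,d2=imaging.capture('side');W=cloud('side',d2)
m=(abs(W[...,0]-.5045)<.06)&(abs(W[...,1]+.2257)<.06)&(abs(W[...,2]-.142)<.01)
q=W[m][:,:2]*1000;print(m.sum(),"lid",cv2.minEnclosingCircle(q.astype(np.float32)) if m.sum() else "")
cv2.imwrite('pics/end.png',np.hstack([p[60:340,60:420],p2[60:340,120:440]])[:,:,::-1])
E
```

```text
t: 16.25
position: [0.5122, -0.2252, 0.0661]
ee_rot: [0.181, -0.123, 0.975, 0.022]
contact_force: [-1.5, -0.8, 4.9]
grip_width: 0.709
grasp_force: 4.9
t: 16.85
position: [0.5114, -0.2248, 0.0653]
ee_rot: [0.18, -0.123, 0.976, 0.022]
contact_force: [0.4, 0.1, 0.1]
grip_width: 1.0
grasp_force: 0.0
t: 17.75
position: [0.4599, -0.2391, 0.2107]
ee_rot: [0.184, -0.123, 0.975, 0.02]
contact_force: [0.9, 0.7, -0.2]
grip_width: 1.0
grasp_force: 0.0
429 lid ((504.0242004394531, -227.58680725097656), 32.61573791503906) 0.14238804559781726
283 lid ((504.9144287109375, -227.3017578125), 34.449222564697266)
```

View pics/end.png

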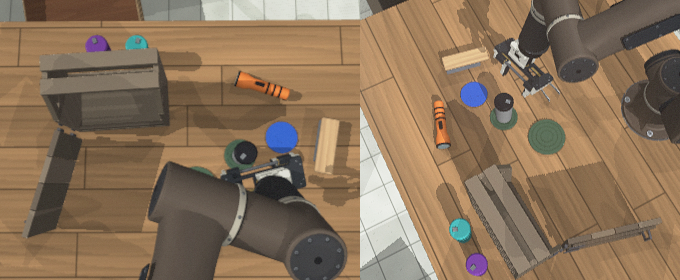

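The tumbler stands on the small green coaster, at left (243,153) and right (504,105). Its lid centre is about 2 mm from the coaster's centre, at the expected 0.142 m height. The door is open, the bystanders are unmoved and the gripper is clear, so I'm handing in.

```bash
python3 -c "
from cell import r
print(r.finish_job())"
```

```text
the job is handed in; nothing more can be done
None
```

The job is handed in: in the last check the tumbler stood upright about 2 mm from the coaster's centre and let go, the door was wide open (about 1.85 rad when measured), and the flashlight, brush and tongs showed no sign of having moved; the judge's verdict was not shown.

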